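# Sweep the loose cable pulleys into the blue tray

### The arm

A 6-joint arm with a two-finger parallel gripper is mounted at the origin on the work surface. World frame = base frame: x ahead of the robot, y to its left, z up, the work surface at z = 0. Lengths are in m, angles in degrees, forces in N, time in s.
With the tool pointing down it reaches from about 0.4 to 0.825 m from the base axis. Payload 7 kg.
Tool frame: the origin (TCP) lies midway between the tips of the shut fingers; the grasp point (between the pads) lies r.pinch_z behind it (r.pinch_z is the distance from the TCP to the grasp point, in m); z points along the fingers, y is the line along which they close (so a half turn about z gives the same grasp; the last joint's range is limited). The gripper opens to 88 mm and grips with 3 to 60 N. Pads are 19 mm wide; open, the fingers measure 130 mm over their backs; the gripper's body (78 mm by 193 mm) begins 47 mm behind the grasp point.
Start: joints at [86.522, 20.546, 0.682, 0, -70.136, -16.507], TCP at [0.231, 0.634, 0.227] pointing down, gripper open.
Joint ranges: [-176.03, 176.03], [-82.01, 121.73], [-58.28, 71.71], [-173.87, 95.51], [-174.79, -0.11], [-173.66, 173.66]. Speed limits (degrees/s): [136.94, 136.94, 172.46, 180, 180, 180].

### API

Orientations are given as [roll, pitch, yaw] about the fixed x, y, z axes, in that order (R = Rz(yaw) Ry(pitch) Rx(roll)).
In Python, from plant import r, optics, job gives the robot as it stands.
- The arm moves only by the shell command python3 -m crank 'ROWS' [FORCE]. ROWS is JSON, a list of rows, each an object with "xyz": the shift along the tool's x, y, z in units of 30 mm (1.0 is 30 mm), a list of three; "delta_rot": the turn, a rotation vector about the tool's x, y, z in degrees, a list of three; "claw": the closure, from 0 (fully open) to 1 (shut). A call has 1 to 20 rows; each row is the pose to reach, as a shift and turn from the pose commanded when the call began, along the tool's axes at that moment; what a row does not reach only later rows make up. A row lasts 1/8 s, in which the tool goes at most 62.5 mm and 10.7 degrees, less where a joint would pass 70% of its speed; a pose out of reach is approached as far as the arm can. A call with a gripper value outside its range is refused whole. The fingers move at their own pace and stop on an object; FORCE is the grip in N (left out, the last holds). Time passes only in rows, so rows that repeat a pose let the fingers close. It gives the time, the measured TCP pose, the force, the opening and the grip force at its end, in the units of the state.
- r.get_state(): the state, without advancing time (a new reading comes with each control period).
- optics.capture(name): name is "scene" or "top"; returns a dict with "img" (384x512x3 uint8, blue, green, red), "fovy" (degrees; the focal length in pixels is half the picture's height over the tangent of half this angle, whatever the lens; pixels are square), "cx", "cy" (the principal point, pixels), "eye" and "rotation" of the camera in the world. Camera axes: x right, y up, looking along -z (the intrinsics and any distortion apply to the point x, -y, -z); pixel columns grow to the right and rows downward; lengths in m; the calibration is good to about 2 mm. A picture is of the moment at which its call begins. There is no depth.
- job.close_job(): hands the job in; it is judged then, once.
The state is a dict: "time_s": time; "joints": joint angles; "qd": joint speeds; "joint_torque": joint torques, N m; "tcp_pos": TCP position; "eef_rot": TCP orientation; "contact_force": force on the tool from outside, world axes, zero at the start; "moment": the same for the moment, N m; "gripper_width": finger opening in m; "gripper_force": force on a finger pad.
Only numpy, scipy, OpenCV 4.12 (cv2) and the standard library are available. Lean on these libraries where they do the work, as an engineer would, in place of code of your own. Each camera call takes 0.05 s, during which the arm holds its last target. There are 200 camera calls.

### The job

Clear the building board: sweep the three brown pulleys along the board and off its end into the blue tray, pushing them with the fingers and never picking one up. Leave everything else on the board and the bench where it stands.

Things in the scene. Friction and masses are not known exactly. Their poses are not given: they have to be found in the camera images.
- board: plywood building board, fixed on the bench; 300 mm along its x, 260 mm along its y (tray to tray), its flat top 50 mm above the bench. Origin at the centre of its underside, so the top is at z = 50 mm; x points away from the robot, give or take the board's yaw of up to about 0.2 rad
- blue_tray: blue, empty open tray, outside 280 mm (its x) x 120 mm (its y) x 36 mm high, walls and floor 4 mm, fixed on the bench against the left or the right (+y or -y) end of the board, with a 2 mm gap; its rim is 14 mm below the board's top. Which tray is at which end varies, so read it. Origin at the centre of its underside, axes parallel to the board's
- red_tray: red open tray, outside 280 mm (its x) x 120 mm (its y) x 36 mm high, walls and floor 4 mm, fixed on the bench against the left or the right (+y or -y) end of the board, with a 2 mm gap; its rim is 14 mm below the board's top. Which tray is at which end varies, so read it. Origin at the centre of its underside, axes parallel to the board's. Holds wood offcuts; no pulley belongs in it
- pulley1_center (a point): centre of the brown pulley nearest to the robot: a solid disc 36 mm across and 14 mm thick, aluminium hub, 30 to 65 g, lying flat and loose on the board (this point is then 7 mm above the board's top). Slides freely; tips off the board's end once its centre is past the edge. The pulleys lie in three rows parallel to the board's y, about 60 mm apart (44 to 76), its centre at least 50 mm from the nearest side of the things at the back
- pulley2_center (a point): centre of the brown pulley in the middle, as seen from the robot: a solid disc 36 mm across and 14 mm thick, aluminium hub, 30 to 65 g, lying flat and loose on the board (this point is then 7 mm above the board's top). Slides freely; tips off the board's end once its centre is past the edge. The pulleys lie in three rows parallel to the board's y, about 60 mm apart (44 to 76), its centre at least 50 mm from the nearest side of the things at the back
- pulley3_center (a point): centre of the brown pulley farthest from the robot: a solid disc 36 mm across and 14 mm thick, aluminium hub, 30 to 65 g, lying flat and loose on the board (this point is then 7 mm above the board's top). Slides freely; tips off the board's end once its centre is past the edge. The pulleys lie in three rows parallel to the board's y, about 60 mm apart (44 to 76), its centre at least 50 mm from the nearest side of the things at the back
- glue_jar: squat glass glue jar with a yellow cap, 40 mm across, 48 mm high, standing at the back (+x side) of the board; origin at the centre of its underside. Not to be moved
- hinge_fitting: small brass fork fitting, base 40 x 34 mm, 30 mm high, standing at the back of the board; origin under its centre. Not to be moved
- spruce_block: wooden block 36 x 44 x 30 mm high, at the back of the board; origin under its centre. Not to be moved
- mug: white mug on the bench, far left, about 90 mm high. Not to be moved
- screwdriver: screwdriver lying on the bench to the robot's right, beyond the tray. Not to be moved
- spray_can: can with a green label, 60 mm across, 120 mm high, on the bench, far right. Not to be moved

How it is judged (in metres and radians):
At the end, for the whole second after the job is handed in: All three pulleys lie inside the blue tray (centres inside its walls, below its rim) and no other thing has moved by 15 mm or more (x of pulley1_center in the frame of blue_tray between -0.136 and 0.136 m and y of pulley1_center in the frame of blue_tray between -0.056 and 0.056 m and z of each of pulley1_center, pulley2_center, pulley3_center in the frame of blue_tray below 0.036 m and x of pulley2_center in the frame of blue_tray between -0.136 and 0.136 m and y of pulley2_center in the frame of blue_tray between -0.056 and 0.056 m and x of pulley3_center in the frame of blue_tray between -0.136 and 0.136 m and y of pulley3_center in the frame of blue_tray between -0.056 and 0.056 m and distance of each of glue_jar, hinge_fitting, spruce_block, mug, screwdriver, spray_can from where it was at the start of the episode below 0.015 m); the robot touches nothing.
It fails at once if a pulley was picked up (its centre rose more than 22 mm above the board's top; 7 mm is lying flat) (z of any of pulley1_center, pulley2_center, pulley3_center in the frame of board above 0.072 m).
It fails at once if something other than the pulleys was moved by more than 15 mm (distance of any of glue_jar, hinge_fitting, spruce_block, mug, screwdriver, spray_can from where it was at the start of the episode above 0.015 m).
It also fails if it takes over 48 s, if anything falls off the work surface, if the arm or the gripper's body presses on something with over 40 N, if the wrist force passes 120 N, or if a joint passes its speed limit or range.

## Working session

There is one attempt and no reset: what is moved stays moved. The work goes in short steps, Python scripts to look and compute and a shell command to move; the robot and the scene stay as the last step left them, time stands still between calls to the robot, and variables do not carry over. Pictures are saved under pics/ and viewed, at most 10 in all, crops included, and the job is handed in when it is done.

```bash
ls; mkdir -p pics; python3 - <<'E'
from plant import r, optics, job
import cv2,pickle
print(r.get_state(), r.pinch_z)
for n in ("scene","top"):
    c=optics.capture(n); cv2.imwrite(f"pics/{n}0.png",c["img"])
    pickle.dump(c,open(f"{n}0.pkl","wb")); print({k:v for k,v in c.items() if k!="img"})
E
```

```text
pics
{'time_s': 0.0, 'joints': array([ 8.65225853e+01,  2.05920311e+01,  6.32826475e-01, -2.07985493e-02,
       -7.01338672e+01, -1.65066245e+01]), 'qd': array([-0.01766525,  0.00448487, -0.0382299 ,  0.02169949,  0.00445514,
        0.07795056]), 'joint_torque': array([ 1.34705337e-03, -5.82720566e+01,  2.93057781e+01,  6.99706122e+00,
        7.29577179e-03, -1.50381425e-04]), 'tcp_pos': array([0.23054403, 0.63388951, 0.22560661]), 'eef_rot': array([ 1.79905208e+02, -7.70084825e-03, -1.99911166e+01]), 'contact_force': array([ 0.4529062 , -0.25263429, -0.39923327]), 'moment': array([0.06504351, 0.00963192, 0.02106588]), 'gripper_force': 0.0, 'gripper_width': 0.08769645227623123} 0.0188
{'fovy': 49.53532315858645, 'cx': 252.71749013514156, 'cy': 193.56953343404132, 'eye': array([1.15983613, 0.24384824, 1.05555632]), 'rotation': array([ 31.90954101,   0.34482157, 112.88311344])}
{'fovy': 45.809792637801806, 'cx': 255.9955813322933, 'cy': 191.60417337209694, 'eye': array([0.48676509, 0.00540288, 1.37450271]), 'rotation': array([  4.81601187,  -0.77721946, -89.02971404])}
```

View pics/top0.png

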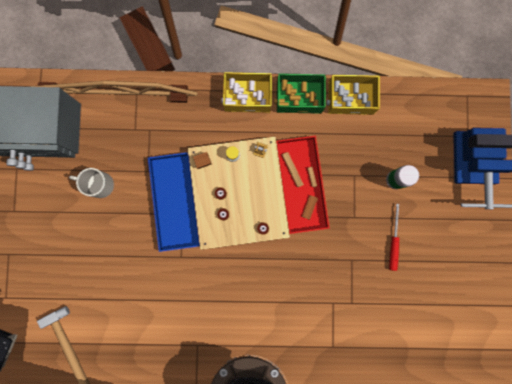

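View pics/scene0.png

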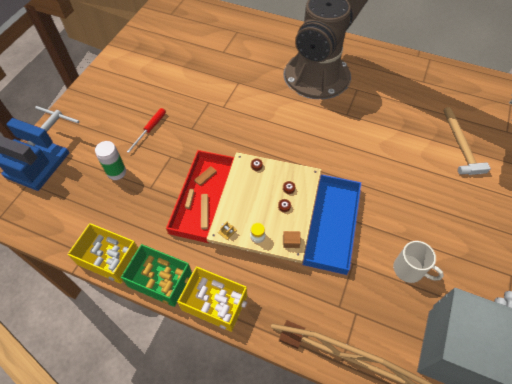

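The top view shows the blue tray on the left (+y), around (173,201), and the red one on the right. The pulleys are near (263,228), (223,214) and (221,193), and the block, jar and fitting sit at the back, around (202,160), (232,152) and (258,150). I'll enlarge that area.

```bash
python3 - <<'E'
import cv2,pickle
c=pickle.load(open("top0.pkl","rb"))
cv2.imwrite("pics/crop0.png",cv2.resize(c["img"][125:260,140:335],None,fx=4,fy=4,interpolation=cv2.INTER_CUBIC))
E
```

```text
(no output)
```

View pics/crop0.png

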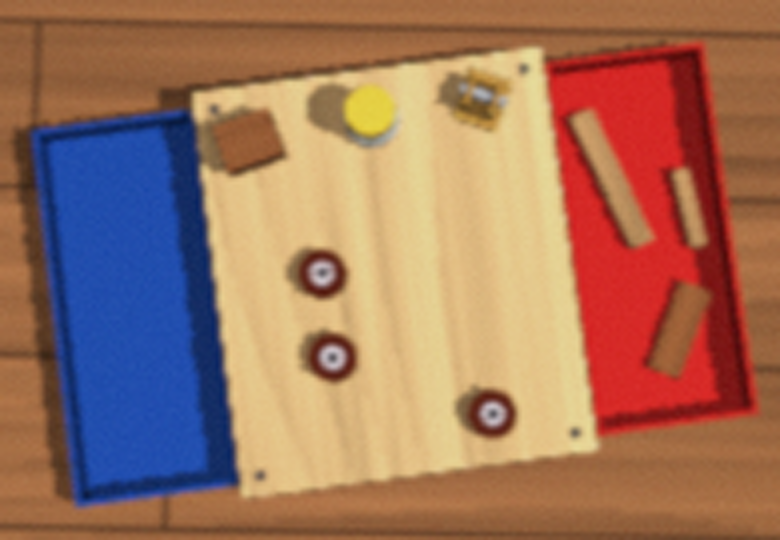

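```bash
cat > h.py <<'E'
import numpy as np
from scipy.spatial.transform import Rotation as R
def px(c,u,v,z):
    h=c["img"].shape[0]; f=h/2/np.tan(np.radians(c["fovy"]/2))
    d=R.from_euler("xyz",c["rotation"],degrees=True).apply([(u-c["cx"])/f,-(v-c["cy"])/f,-1])
    return c["eye"]+d*(z-c["eye"][2])/d[2]
E
python3 - <<'E'
import pickle
from h import *
np.set_printoptions(precision=4,suppress=True)
c=pickle.load(open("top0.pkl","rb"))
P=lambda x,y,z:px(c,(x+.5)/4-.5+140,(y+.5)/4-.5+125,z)
C=np.array([P(x,y,.05) for x,y in[(192,91),(541,47),(598,450),(241,497)]]) #TL(+x+y) TR BR BL
print(C); o=C.mean(0)
ax=(C[0]+C[1]-C[2]-C[3]); ay=(C[0]+C[3]-C[1]-C[2])
print("lens",np.linalg.norm(ax)/2,np.linalg.norm(ay)/2)
yx=np.arctan2(ax[1],ax[0]); yy=np.arctan2(-ay[0],ay[1]); print(np.degrees([yx,yy]))
yaw=(yx+yy)/2; B=R.from_euler("z",yaw)
for n,x,y,z in [("p1",492,413,.064),("p2",331,357,.064),("p3",322,273,.064),("block",247,141,.08),("jar",370,110,.098),("fit",477,98,.075),
 ("blockcorner",285,158,.08),("blockcorner2",233,173,.08),("trayTL",34,131,.036),("trayBL",80,503,.036)]:
    w=P(x,y,z); print(n,w,"board",B.inv().apply(w-o))
print(o,np.degrees(yaw))
# scene check
s=pickle.load(open("scene0.pkl","rb"))
for u,v in[(257,165),(289,187),(285,205)]: print(px(s,u,v,.064))
E
```

```text
[[ 0.7256  0.1928  0.05  ]
 [ 0.7635 -0.0637  0.05  ]
 [ 0.4678 -0.1091  0.05  ]
 [ 0.4297  0.1487  0.05  ]]
lens 0.2992447645320839 0.259934041040315
[8.598  8.4071]
p1 [ 0.4932 -0.0313  0.064 ] board [-0.1132 -0.0574  0.014 ]
p2 [0.5314 0.0852 0.064 ] board [-0.0582  0.0522  0.014 ]
p3 [0.5919 0.0931 0.064 ] board [0.0028 0.0511 0.014 ]
block [0.6847 0.1481 0.08  ] board [0.1027 0.0917 0.03  ]
jar [0.7058 0.0596 0.098 ] board [0.1105 0.0011 0.048 ]
fit [ 0.72   -0.0166  0.075 ] board [ 0.1133 -0.0764  0.025 ]
blockcorner [0.6729 0.1205 0.08  ] board [0.087  0.0662 0.03  ]
blockcorner2 [0.6614 0.1574 0.08  ] board [0.081  0.1045 0.03  ]
trayTL [0.6959 0.3107 0.036 ] board [ 0.1379  0.251  -0.014 ]
trayBL [0.4228 0.2672 0.036 ] board [-0.1387  0.2483 -0.014 ]
[0.5967 0.0422 0.05  ] 8.502568721590698
[ 0.4976 -0.0285  0.064 ]
[0.5335 0.0846 0.064 ]
[0.5932 0.0949 0.064 ]
```

```bash
python3 -m crank '[{"xyz":[12.3,7.4,0.5],"delta_rot":[0,0,20],"claw":0.77},{"xyz":[12.3,7.4,0.5],"delta_rot":[0,0,40],"claw":0.77},{"xyz":[12.3,7.4,0.5],"delta_rot":[0,0,61.5],"claw":0.77},{"xyz":[12.3,7.4,0.5],"delta_rot":[0,0,61.5],"claw":0.77},{"xyz":[12.3,7.4,0.5],"delta_rot":[0,0,61.5],"claw":0.77},{"xyz":[12.3,7.4,0.5],"delta_rot":[0,0,61.5],"claw":0.77},{"xyz":[12.3,7.4,0.5],"delta_rot":[0,0,61.5],"claw":0.77},{"xyz":[12.3,7.4,0.5],"delta_rot":[0,0,61.5],"claw":0.77},{"xyz":[16.53,19.15,3.2],"delta_rot":[0,0,61.5],"claw":0.77},{"xyz":[16.53,19.15,3.2],"delta_rot":[0,0,61.5],"claw":0.77},{"xyz":[16.53,19.15,3.2],"delta_rot":[0,0,61.5],"claw":0.77},{"xyz":[16.53,19.15,3.2],"delta_rot":[0,0,61.5],"claw":0.77},{"xyz":[16.53,19.15,3.2],"delta_rot":[0,0,61.5],"claw":0.77},{"xyz":[16.53,19.15,3.2],"delta_rot":[0,0,61.5],"claw":0.77},{"xyz":[16.53,19.15,3.2],"delta_rot":[0,0,61.5],"claw":0.77},{"xyz":[16.53,19.15,3.2],"delta_rot":[0,0,61.5],"claw":0.77},{"xyz":[16.53,19.15,3.2],"delta_rot":[0,0,61.5],"claw":0.77},{"xyz":[16.53,19.15,3.2],"delta_rot":[0,0,61.5],"claw":0.77}]'
```

```text
time_s: 2.35
tcp_pos: [0.5008, -0.0737, 0.1309]
eef_rot: [-180.0, 0.0, -81.4]
contact_force: [-0.3, 0.3, 0.9]
gripper_width: 0.0199
gripper_force: 0.0
```

```bash
python3 -m crank '[{"xyz":[0,0,1],"delta_rot":[0,0,0],"claw":0.77},{"xyz":[0,0,2],"delta_rot":[0,0,0],"claw":0.77},{"xyz":[0,0,2.5],"delta_rot":[0,0,0],"claw":0.77},{"xyz":[0,0,2.5],"delta_rot":[0,0,0],"claw":0.77},{"xyz":[0,0,2.5],"delta_rot":[0,0,0],"claw":0.77}]'; python3 - <<'E'
from plant import optics
import cv2
a=optics.capture("scene")["img"][130:290,150:370]; cv2.imwrite("pics/s1.png",cv2.resize(a,None,fx=3.5,fy=3.5,interpolation=cv2.INTER_CUBIC))
E
```

```text
time_s: 2.98
tcp_pos: [0.5012, -0.0748, 0.0565]
eef_rot: [-179.9, -0.0, -81.4]
contact_force: [0.8, 0.3, 0.3]
gripper_width: 0.0203
gripper_force: 0.0
```

View pics/s1.png

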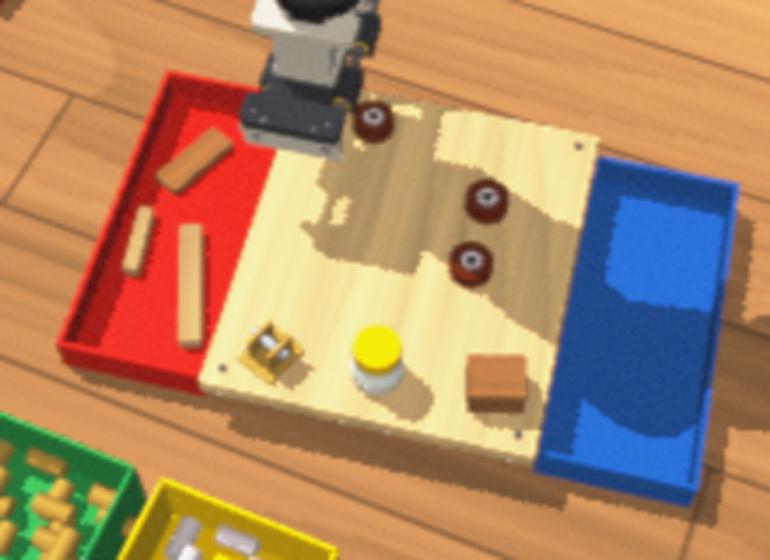

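The fingers are down on the board behind pulley 1, which is at (373,120) in the crop, and nothing has shifted. I'll sweep it now.

```bash
python3 -m crank '[{"xyz":[-0.5,0,0.05],"delta_rot":[0,0,0],"claw":0.77},{"xyz":[-0.9,0,0.05],"delta_rot":[0,0,0],"claw":0.77},{"xyz":[-1.3,0,0.05],"delta_rot":[0,0,0],"claw":0.77},{"xyz":[-1.8,0,0.05],"delta_rot":[0,0,0],"claw":0.77},{"xyz":[-2.3,0,0.05],"delta_rot":[0,0,0],"claw":0.77},{"xyz":[-2.8,0,0.05],"delta_rot":[0,0,0],"claw":0.77},{"xyz":[-3.3,0,0.05],"delta_rot":[0,0,0],"claw":0.77},{"xyz":[-3.8,0,0.05],"delta_rot":[0,0,0],"claw":0.77},{"xyz":[-4.3,0,0.05],"delta_rot":[0,0,0],"claw":0.77},{"xyz":[-4.8,0,0.05],"delta_rot":[0,0,0],"claw":0.77},{"xyz":[-5.3,0,0.05],"delta_rot":[0,0,0],"claw":0.77},{"xyz":[-5.8,0,0.05],"delta_rot":[0,0,0],"claw":0.77},{"xyz":[-6.3,0,0.05],"delta_rot":[0,0,0],"claw":0.77},{"xyz":[-6.8,0,0.05],"delta_rot":[0,0,0],"claw":0.77},{"xyz":[-7.2,0,0.05],"delta_rot":[0,0,0],"claw":0.77},{"xyz":[-7.6,0,0.05],"delta_rot":[0,0,0],"claw":0.77},{"xyz":[-8.0,0,0.05],"delta_rot":[0,0,0],"claw":0.77},{"xyz":[-8.4,0,0.05],"delta_rot":[0,0,0],"claw":0.77},{"xyz":[-8.4,0,0.05],"delta_rot":[0,0,0],"claw":0.77}]'; python3 - <<'E'
from plant import optics
import cv2
a=optics.capture("scene")["img"][130:290,150:370]; cv2.imwrite("pics/s2.png",cv2.resize(a,None,fx=3.5,fy=3.5,interpolation=cv2.INTER_CUBIC))
E
```

```text
time_s: 5.4
tcp_pos: [0.4631, 0.175, 0.0541]
eef_rot: [-180.0, 0.0, -81.4]
contact_force: [0.1, -1.0, 0.4]
gripper_width: 0.0203
gripper_force: 0.0
```

View pics/s2.png

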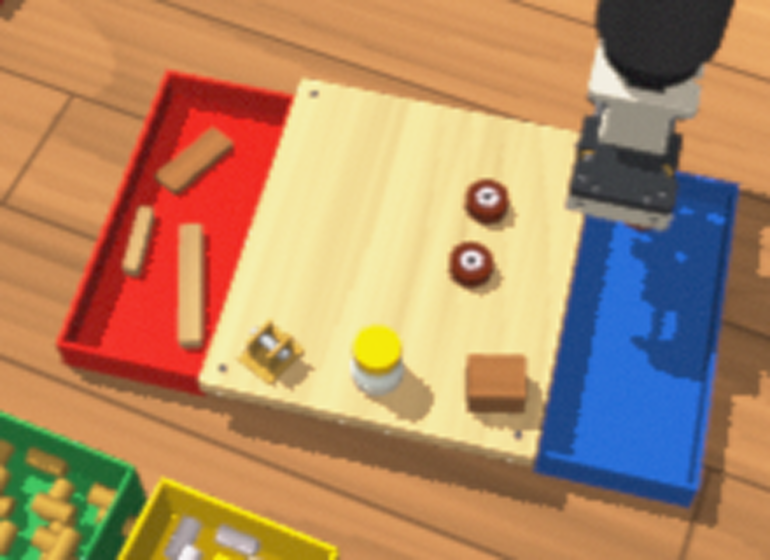

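Pulley 1 has left the board, and a sliver of brown shows below the fingers at (640,228). Next is pulley 2: lift, go back, lower, sweep.

```bash
python3 -m crank '[{"xyz":[0,0,-1.2],"delta_rot":[0,0,0],"claw":0.77},{"xyz":[0,0,-2.2],"delta_rot":[0,0,0],"claw":0.77},{"xyz":[2,-1,-2.2],"delta_rot":[0,0,0],"claw":0.77},{"xyz":[4,-1.82,-2.2],"delta_rot":[0,0,0],"claw":0.77},{"xyz":[4.82,-1.82,-2.2],"delta_rot":[0,0,0],"claw":0.77},{"xyz":[4.82,-1.82,-2.2],"delta_rot":[0,0,0],"claw":0.77},{"xyz":[4.82,-1.82,-1.5],"delta_rot":[0,0,0],"claw":0.77},{"xyz":[4.82,-1.82,-0.7],"delta_rot":[0,0,0],"claw":0.77},{"xyz":[4.82,-1.82,0],"delta_rot":[0,0,0],"claw":0.77},{"xyz":[4.82,-1.82,0],"delta_rot":[0,0,0],"claw":0.77},{"xyz":[4.82,-1.82,0],"delta_rot":[0,0,0],"claw":0.77}]'; python3 - <<'E'
from plant import optics
import cv2
a=optics.capture("scene")["img"][130:290,150:370]; cv2.imwrite("pics/s3.png",cv2.resize(a,None,fx=3.5,fy=3.5,interpolation=cv2.INTER_CUBIC))
E
```

```text
time_s: 6.82
tcp_pos: [0.5388, 0.0396, 0.0548]
eef_rot: [-180.0, -0.0, -81.4]
contact_force: [0.4, 0.5, 0.5]
gripper_width: 0.0201
gripper_force: 0.0
```

View pics/s3.png

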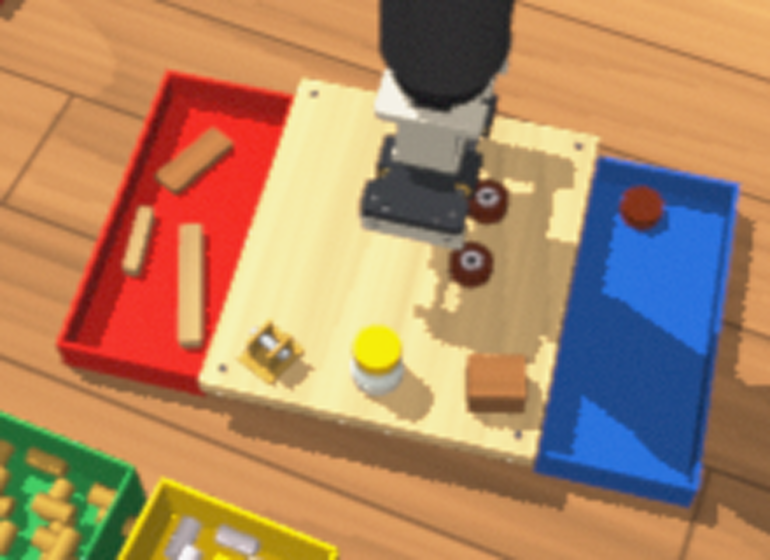

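Pulley 1 is in the blue tray at (641,207), and the fingers are behind pulley 2 at (487,200), clear of pulley 3. I'll sweep pulley 2, then reposition behind pulley 3.

```bash
python3 -m crank '[{"xyz":[-0.4,0,0],"delta_rot":[0,0,0],"claw":0.77},{"xyz":[-0.8,0,0],"delta_rot":[0,0,0],"claw":0.77},{"xyz":[-1.2,0,0],"delta_rot":[0,0,0],"claw":0.77},{"xyz":[-1.6,0,0],"delta_rot":[0,0,0],"claw":0.77},{"xyz":[-2.1,0,0],"delta_rot":[0,0,0],"claw":0.77},{"xyz":[-2.6,0,0],"delta_rot":[0,0,0],"claw":0.77},{"xyz":[-3.1,0,0],"delta_rot":[0,0,0],"claw":0.77},{"xyz":[-3.5,0,0],"delta_rot":[0,0,0],"claw":0.77},{"xyz":[-3.9,0,0],"delta_rot":[0,0,0],"claw":0.77},{"xyz":[-4.3,0,0],"delta_rot":[0,0,0],"claw":0.77},{"xyz":[-4.8,0,0],"delta_rot":[0,0,0],"claw":0.77},{"xyz":[-4.8,0,0],"delta_rot":[0,0,0],"claw":0.77},{"xyz":[-4.8,0,0],"delta_rot":[0,0,0],"claw":0.77},{"xyz":[-4.8,0,-1.2],"delta_rot":[0,0,0],"claw":0.77},{"xyz":[-4.8,0,-2.2],"delta_rot":[0,0,0],"claw":0.77},{"xyz":[-3,-1,-2.2],"delta_rot":[0,0,0],"claw":0.77},{"xyz":[-1,-2.05,-2.2],"delta_rot":[0,0,0],"claw":0.77},{"xyz":[0,-2.05,-2.2],"delta_rot":[0,0,0],"claw":0.77},{"xyz":[0,-2.05,-2.2],"delta_rot":[0,0,0],"claw":0.77},{"xyz":[0,-2.05,-2.2],"delta_rot":[0,0,0],"claw":0.77}]'; python3 - <<'E'
from plant import optics
import cv2
a=optics.capture("scene")["img"][130:290,150:370]; cv2.imwrite("pics/s4.png",cv2.resize(a,None,fx=3.5,fy=3.5,interpolation=cv2.INTER_CUBIC))
E
```

```text
time_s: 9.38
tcp_pos: [0.5991, 0.048, 0.1199]
eef_rot: [180.0, 0.0, -81.5]
contact_force: [-0.4, 0.2, -0.2]
gripper_width: 0.0202
gripper_force: 0.0
```

View pics/s4.png

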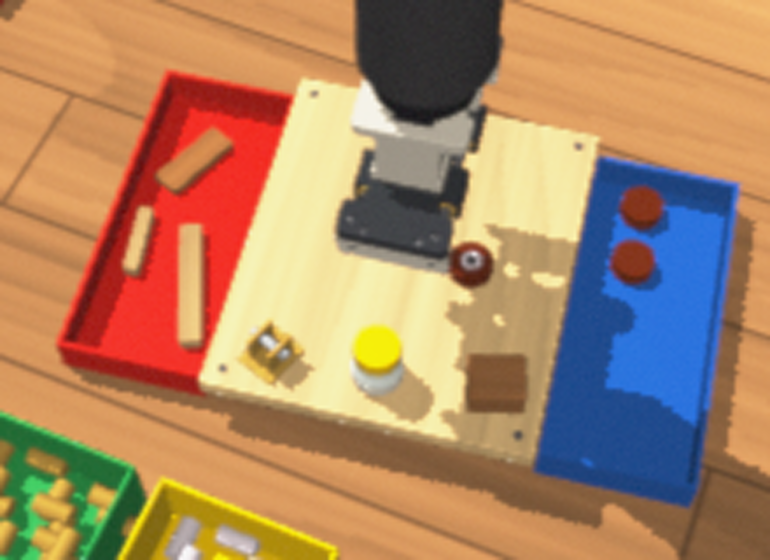

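Pulleys 1 and 2 are in the blue tray at (641,207) and (632,262). Pulley 3 hasn't moved, at (471,264). I'll lower, sweep it off and lift.

```bash
python3 -m crank '[{"xyz":[0,0,0.7],"delta_rot":[0,0,0],"claw":0.77},{"xyz":[0,0,1.5],"delta_rot":[0,0,0],"claw":0.77},{"xyz":[0,0,2.17],"delta_rot":[0,0,0],"claw":0.77},{"xyz":[0,0,2.17],"delta_rot":[0,0,0],"claw":0.77},{"xyz":[-0.4,0,2.17],"delta_rot":[0,0,0],"claw":0.77},{"xyz":[-0.8,0,2.17],"delta_rot":[0,0,0],"claw":0.77},{"xyz":[-1.2,0,2.17],"delta_rot":[0,0,0],"claw":0.77},{"xyz":[-1.6,0,2.17],"delta_rot":[0,0,0],"claw":0.77},{"xyz":[-2.1,0,2.17],"delta_rot":[0,0,0],"claw":0.77},{"xyz":[-2.6,0,2.17],"delta_rot":[0,0,0],"claw":0.77},{"xyz":[-3.1,0,2.17],"delta_rot":[0,0,0],"claw":0.77},{"xyz":[-3.5,0,2.17],"delta_rot":[0,0,0],"claw":0.77},{"xyz":[-3.9,0,2.17],"delta_rot":[0,0,0],"claw":0.77},{"xyz":[-4.3,0,2.17],"delta_rot":[0,0,0],"claw":0.77},{"xyz":[-4.8,0,2.17],"delta_rot":[0,0,0],"claw":0.77},{"xyz":[-4.8,0,2.17],"delta_rot":[0,0,0],"claw":0.77},{"xyz":[-4.8,0,2.17],"delta_rot":[0,0,0],"claw":0.77},{"xyz":[-4.8,0,1],"delta_rot":[0,0,0],"claw":0.77},{"xyz":[-4.8,0,-1],"delta_rot":[0,0,0],"claw":0.77},{"xyz":[-4.8,0,-3],"delta_rot":[0,0,0],"claw":0.77}]'
python3 -m crank '[{"xyz":[2,3,-1],"delta_rot":[0,0,0],"claw":0.77},{"xyz":[4,3,-1],"delta_rot":[0,0,0],"claw":0.77},{"xyz":[4,3,-1],"delta_rot":[0,0,0],"claw":0.77},{"xyz":[4,3,-1],"delta_rot":[0,0,0],"claw":0.77},{"xyz":[4,3,-1],"delta_rot":[0,0,0],"claw":0.77}]'; python3 - <<'E'
from plant import optics
import cv2
a=optics.capture("scene")["img"]; cv2.imwrite("pics/s5.png",cv2.resize(a,(800,600)))
E
```

```text
time_s: 11.92
tcp_pos: [0.5777, 0.19, 0.2116]
eef_rot: [180.0, -0.0, -81.5]
contact_force: [0.7, 1.1, -0.4]
gripper_width: 0.0202
gripper_force: 0.0
time_s: 12.55
tcp_pos: [0.5069, 0.0586, 0.2402]
eef_rot: [-180.0, 0.0, -81.5]
contact_force: [0.0, 0.0, 0.0]
gripper_width: 0.0198
gripper_force: 0.0
```

View pics/s5.png

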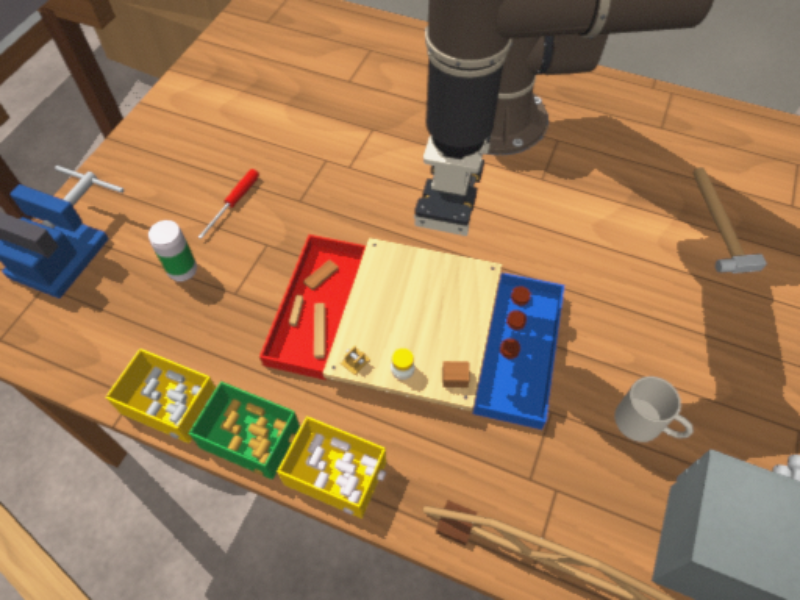

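All three pulleys are in the blue tray, at (521,296), (516,320) and (510,348). The third looks tilted, so I'll check it closer.

```bash
python3 - <<'E'
from plant import optics
import cv2
a=optics.capture("scene")["img"][170:280,290:370]; cv2.imwrite("pics/s6.png",cv2.resize(a,None,fx=5,fy=5,interpolation=cv2.INTER_CUBIC))
E
```

```text
(no output)
```

View pics/s6.png

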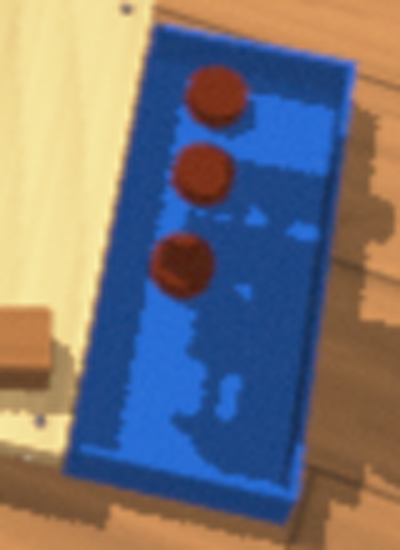

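The third pulley lies flat on the tray floor in line with the others, and the arm's shadow crossing it made it look tilted. I'll hand in.

```bash
python3 -c "
from plant import job
print(job.close_job())"
```

```text
the job is handed in; nothing more can be done
None
```

I swept all three pulleys off the board into the blue tray without picking any up. In the last picture nothing else appears to have moved, and I handed the job in at about 12.6 s; no verdict was shown.

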